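# Gather a weldment kit in the yellow corner of its tote

## Task

Put the short piece of square tube lying on the bench into the blue tote with the three nuts. Then pick the tote up by its black handle, well clear of the bench, and tip it about 30 degrees down towards its yellow corner until the tube and all three nuts have slid into that corner, spilling nothing and leaving the other things alone. Finish holding the tote still in the air, tipped like that; do not put it down.

Things in the scene. Friction and masses are not known exactly. Their poses are not given: they have to be found in the camera images.
- tote: Open blue plastic tote, 150 (x) x 210 (y) x 55 mm high, 5 mm walls and floor, 6 mm rim lip, about 0.3 kg. Origin: centre of underside. Its -x -y corner is yellow. Floor and walls are slick (friction about 0.2): parts slide from about 12 degrees, along a wall into a corner from about 25 degrees. A rigid black handle arches over it lengthwise; both halves beside it are open, 70 mm wide inside.
- tote_grip (a point): Centre of the handle's bar, where to grip: 122 mm above the middle of the tote's underside. The bar runs along the tote's y over x = 0: 18 mm wide (x), 26 mm high (109 to 135 mm above the underside), 222 mm long, on uprights at the short walls; nothing under it. The fingers close along the tote's x.
- yellow_corner (a point): Inside corner of the tote's floor at the yellow corner: at x = -70, y = -100, z = 5 mm in the tote's frame.
- tube_piece: Dark steel square tube offcut, 29 (x) x 45 (y, its bore) x 29 mm high, 65 g, lying on the bench. Origin: centre of its underside; grasp it across x.
- nut_0: Bright M12 hex nut, 19 x 22 x 10 mm, lying in the tote. Origin: centre of its underside.
- nut_1: Another such nut, lying in the tote.
- nut_2: Another such nut, lying in the tote.
- set_block: Bystander: bright steel setup block with holes, 51 x 76 x 25 mm. Origin: centre of its underside.
- marker: Bystander: white and yellow paint marker, 17 x 134 (y) x 17 mm, lying. Origin: centre of its underside.
- low_tin: Bystander: low dark round tin of slugs, 91 mm across, 35 mm high. Origin: centre of its underside.
- tape_measure: Bystander: yellow tape measure, 40 x 82 x 70 mm, standing. Origin: centre of its underside.
There are look-alikes about, which are no part of the job. Of the things like the tube_piece, leave any that is red or turquoise; of the rest the larger one is meant.

How it is judged:
On the way, in this order (a step that is already met when the one before it is completed fails the run):
1. the tube piece lies released in the tote, the tote level on the bench (x of tube_piece in the frame of tote between -0.075 and 0.075 m and y of tube_piece in the frame of tote between -0.105 and 0.105 m and z of tube_piece in the frame of tote between -0.005 and 0.06 m and contact force between the fingers and tube_piece below 0.1 N and angle between tote's own z axis and vertical below 0.1 rad and height (world z) of tote below 0.01 m), for 0.2 s.
2. the tote is held up clear of the bench (height (world z) of tote above 0.04 m and height (world z) of yellow_corner above 0.02 m and contact force between the fingers and tote above 1 N), for 0.2 s.
At the end, for the whole second after the job is handed in: Held in the air and still (<30 mm/s), yellow inside corner >20 mm above the bench, tote tilted 20 to 46 deg with both sides that meet at the yellow corner lowered >7 deg; tube piece and all three nuts in the tote with centres in the yellow quarter (x of nut_0 in the frame of tote between -0.075 and 0 m and y of nut_0 in the frame of tote between -0.105 and 0 m and z of nut_0 in the frame of tote between -0.005 and 0.06 m and x of nut_1 in the frame of tote between -0.075 and 0 m and y of nut_1 in the frame of tote between -0.105 and 0 m and z of nut_1 in the frame of tote between -0.005 and 0.06 m and x of nut_2 in the frame of tote between -0.075 and 0 m and y of nut_2 in the frame of tote between -0.105 and 0 m and z of nut_2 in the frame of tote between -0.005 and 0.06 m and x of tube_piece in the frame of tote between -0.075 and 0 m and y of tube_piece in the frame of tote between -0.105 and 0 m and z of tube_piece in the frame of tote between -0.005 and 0.06 m and angle between tote's own z axis and vertical between 0.35 and 0.8 rad and angle between tote's own x axis and vertical below 1.45 rad and angle between tote's own y axis and vertical below 1.45 rad and height (world z) of yellow_corner above 0.02 m and contact force between the fingers and tote above 1 N and linear speed of tote below 0.03 m/s); the arm keeps its last pose, push and grip.
It fails at once if the set block is pushed more than 25 mm (distance of set_block from where it was at the start of the episode above 0.025 m).
It fails at once if the marker is pushed more than 25 mm (distance of marker from where it was at the start of the episode above 0.025 m).
It fails at once if the low tin is pushed more than 25 mm (distance of low_tin from where it was at the start of the episode above 0.025 m).
It fails at once if the tape measure is pushed more than 25 mm (distance of tape_measure from where it was at the start of the episode above 0.025 m).
It fails at once if a nut is spilled on the bench (x of any of nut_0, nut_1, nut_2 in the frame of tote above 0.09 m or x of any of nut_0, nut_1, nut_2 in the frame of tote below -0.09 m or y of any of nut_0, nut_1, nut_2 in the frame of tote above 0.12 m or y of any of nut_0, nut_1, nut_2 in the frame of tote below -0.12 m).
It also fails if it takes over 48 s, if anything falls off the work surface, if the arm or the gripper's body presses on something with over 40 N, if the wrist force passes 120 N, or if a joint passes its speed limit or range.

## Robot

A 6-joint arm with a two-finger parallel gripper is mounted at the origin on the work surface; the furniture and walls round the work are solid. World frame = base frame: x ahead of the robot, y to its left, z up, the work surface at z = 0. Lengths are in m, angles in rad, forces in N, time in s.
With the tool pointing down it reaches from about 0.375 to 0.9 m from the base axis. Payload 3.1 kg.
Tool frame: the origin (TCP) lies on the centre line of the jaws, within the pads' length; the fingertips stand robot.tip_reach ahead of it and the grasp point (between the pads) lies 8 mm behind it (robot.tip_reach is the distance from the TCP to the fingertips, in m); z points along the fingers, y is the line along which they close (so a half turn about z gives the same grasp; the last joint's range is limited). The gripper opens to 87 mm and grips with 3 to 60 N. Pads are 19 mm wide; open, the fingers measure 117 mm over their backs; the gripper's body (75 mm by 190 mm) begins 51 mm behind the grasp point.
Start: joints at [-0.178, 0.527, 1.433, -0, 1.181, -0.178], TCP at [0.625, 0, 0.234] pointing down, gripper open.
Joint ranges: [-3.08, 3.08], [-0.75, 2.2], [0.22, 2.44], [-1.43, 4.57], [0, 2.65], [-2.85, 2.85]. Speed limits (rad/s): [2.79, 2.79, 3.14, 3.14, 3.14, 3.14].

## Interface

Orientations are given as a unit quaternion [x, y, z, w].
In Python, from rig import robot gives the robot as it stands.
- The arm moves only by the tool jog_arm, never from a script. Its argument "motion" is one flat list of numbers, 7 for each row, row after row: the shift along the tool's x, y, z scaled (see below), then the turn, a rotation vector about the tool's x, y, z scaled (see below), then the gripper's target within -1 to 1 (shut at 1, half-way at 0, fully open at -1). In form: [x, y, z, rx, ry, rz, hand, x, y, z, rx, ry, rz, hand, ...]. A call has 1 to 12 rows; each row shifts and turns the commanded pose from where the row before left it, along the tool's axes as they then stand; what a row does not reach is not made up. The controller multiplies each number of a shift by 4 cm and each number of a turn by 4 degrees. A row lasts 1/8 s, in which the tool goes at most 62.5 mm and 10.7 degrees, less where a joint would pass 70% of its speed; a pose out of reach is approached as far as the arm can. A call with a number of a shift or a turn outside -1 to 1 is refused whole. A call with a gripper value outside its range is refused whole. The fingers move at their own pace and stop on an object; "grip_force" is the grip in N (left out, the last holds). Time passes only in rows, so rows that do not move let the fingers close. It gives the time, the measured TCP pose, the force, the opening and the grip force at its end, in the units of the state.
- robot.get_obs(): the state, without advancing time (a new reading comes with each control period).
- robot.camera(name): name is "scene" or "side" or "wrist"; returns the picture (480x640x3 uint8, blue, green, red); there is no depth.
- robot.calibration(name): a dict with "fx", "fy", "cx", "cy" (pixels), "R" (3x3) and "t" (3): a world point X has camera coordinates R X + t; the wrist camera has in their place "T_tool_cam" (4x4, takes a point from camera to tool coordinates, whose origin is the TCP and whose axes are the flange's). Camera axes: x right, y down, z forward; pixel columns grow to the right and rows downward; lengths in m; the calibration is good to about 2 mm. A picture is of the moment at which its call begins: read the wrist's pose just before it. calibration takes no time and is no camera call.
- robot.hand_in(): hands the job in; it is judged then, once.
The state is a dict: "time": time; "q": joint angles; "joint_velocities": joint speeds; "joint_torque": joint torques, N m; "position": TCP position; "tool_rot": TCP orientation; "ft_force": force on the tool from outside, world axes, zero at the start; "moment": the same for the moment, N m; "grip_width": finger opening in m; "grip_force": force on a finger pad.
Only numpy, scipy, OpenCV 4.12 (cv2) and the standard library are available. Lean on these libraries where they do the work, as an engineer would, in place of code of your own. Each camera call takes 0.05 s, during which the arm holds its last target. There are 200 camera calls.

## Working session

There is one attempt and no reset: what is moved stays moved. The work goes in short steps, Python scripts to look and compute and a tool call to move; the robot and the scene stay as the last step left them, time stands still between calls to the robot, and variables do not carry over. Pictures are saved under pics/ and viewed, at most 10 in all, crops included, and the job is handed in when it is done.

Besides the shell and the picture viewer there is one more tool, called after "Call:" by a JSON object that holds its "fn" and its "kwargs". jog_arm: Moves the arm, as the interface text tells. Shifts and turns lie within -1 to 1; 1 stands for 4 cm of shift or 4 degrees of turn. Its arguments: {"type":"object","properties":{"motion":{"type":"array","items":{"type":"number"}},"grip_force":{"type":"number"}},"required":["motion"]}

```bash
mkdir -p pics; ls; python3 - <<'E'
from rig import robot
import cv2
o=robot.get_obs(); print(o, robot.tip_reach)
for n in("scene","side"):
    cv2.imwrite(f"pics/{n}0.png",robot.camera(n)); print(n,robot.calibration(n))
print(robot.calibration("wrist"))
E
```

```text
pics
{'time': 0.0, 'q': array([-1.78502612e-01,  5.28472503e-01,  1.43387275e+00,  1.84562442e-06,
        1.18138625e+00, -1.78481915e-01]), 'joint_velocities': array([-8.00903146e-05,  1.12988217e-03, -6.52462322e-04, -1.10667997e-03,
        2.94060764e-04,  2.92792111e-05]), 'joint_torque': array([-5.45745443e-04, -4.40045428e+01, -1.76593530e+01,  6.32597599e-02,
        5.83207863e-02, -1.53719384e-04]), 'position': array([6.24308406e-01, 1.53121333e-04, 2.32577109e-01]), 'tool_rot': array([ 7.07113943e-01,  7.07098811e-01, -6.09222743e-04, -8.78930112e-04]), 'ft_force': array([ 0.43314668, -0.62704875,  0.02624437]), 'moment': array([-0.00166455,  0.04223133, -0.0549703 ]), 'grip_force': 0.0, 'grip_width': 0.0873347462024337} 0.011
scene {'fx': 558.0492580350118, 'fy': 558.0492580350118, 'cx': 314.08042964983616, 'cy': 239.45589361412283, 'R': array([[-0.91593364, -0.40129622, -0.00518709],
       [-0.313027  ,  0.72243374, -0.61652542],
       [ 0.25115665, -0.56307268, -0.78731791]]), 't': array([0.35856403, 0.11078255, 1.26229494])}
side {'fx': 466.395377321588, 'fy': 466.395377321588, 'cx': 326.4623564969058, 'cy': 248.5122302145415, 'R': array([[ 0.94979136, -0.31288046,  0.00147739],
       [-0.21410007, -0.65335876, -0.72614288],
       [ 0.22816119,  0.68936793, -0.68754224]]), 't': array([-0.30978835,  0.18112159,  0.93378921])}
{'fx': 391.7239626102425, 'fy': 391.7239626102425, 'cx': 315.4213459719657, 'cy': 240.38652487709598, 'T_tool_cam': array([[-6.48010991e-04, -9.68444564e-01, -2.49228220e-01,
         6.70969913e-02],
       [ 9.99999664e-01, -7.52615014e-04,  3.24422113e-04,
        -1.49157769e-03],
       [-5.01757732e-04, -2.49227926e-01,  9.68444727e-01,
        -1.51046251e-01],
       [ 0.00000000e+00,  0.00000000e+00,  0.00000000e+00,
         1.00000000e+00]])}
```

View pics/scene0.png

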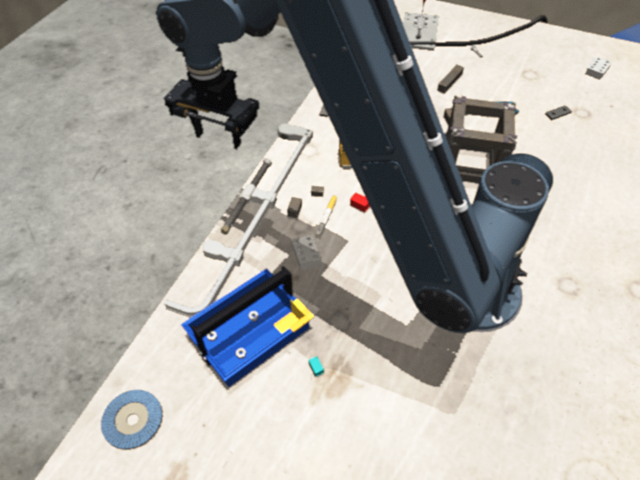

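View pics/side0.png

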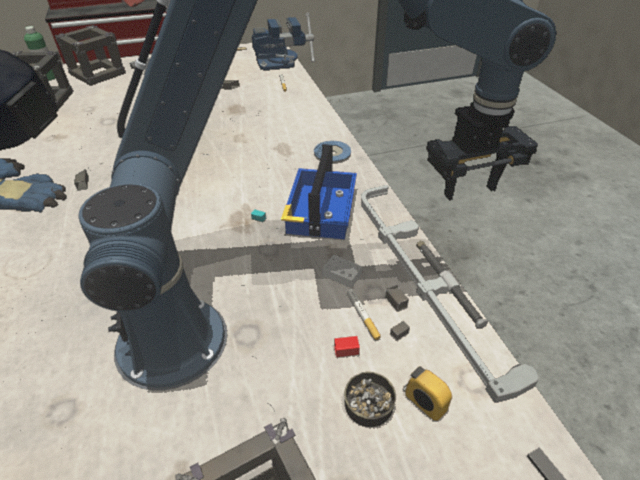

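The side and scene views both show four tube look-alikes:

| Look-alike | Scene pixel | Side pixel |
|---|---|---|
| Larger dark piece | (295,207) | (397,298) |
| Smaller dark piece | (317,190) | (400,330) |
| Red | (360,202) | (346,346) |
| Turquoise | (316,366) | (258,215) |

I choose the larger dark one and will check it in a close crop. The tote's yellow corner is at about (298,318) in the scene view.

```bash
cat > h.py <<'E'
import numpy as np,cv2
from rig import robot
from scipy.spatial.transform import Rotation as Ro
def cal(n,o=None):
    c=robot.calibration(n)
    if n=="wrist":
        T=np.eye(4);T[:3,:3]=Ro.from_quat(o["tool_rot"]).as_matrix();T[:3,3]=o["position"]
        M=np.linalg.inv(T@c["T_tool_cam"]);c["R"]=M[:3,:3];c["t"]=M[:3,3]
    return c
def onz(c,uv,z):
    uv=np.atleast_2d(uv).astype(float)
    d=np.c_[(uv[:,0]-c["cx"])/c["fx"],(uv[:,1]-c["cy"])/c["fy"],np.ones(len(uv))]@c["R"]
    p=-c["R"].T@c["t"]
    return p+d*((z-p[2])/d[:,2])[:,None]
def proj(c,X):
    k=np.atleast_2d(X)@c["R"].T+c["t"]
    return np.c_[c["fx"]*k[:,0]/k[:,2]+c["cx"],c["fy"]*k[:,1]/k[:,2]+c["cy"]]
E
python3 - <<'E'
from h import *
np.set_printoptions(precision=3,suppress=True)
o=robot.get_obs();w=robot.camera("wrist");cv2.imwrite("pics/w0.png",w)
s=cv2.imread("pics/scene0.png");d=cv2.imread("pics/side0.png")
f=lambda i,x,y:cv2.resize(i[y:y+60,x:x+80],(400,300),interpolation=cv2.INTER_CUBIC)
cv2.imwrite("pics/crop.png",np.vstack([np.hstack([f(s,275,165),f(d,350,285)]),np.hstack([f(s,265,290),f(d,300,200)])]))
cs,cd=cal("scene"),cal("side")
print("tube",onz(cs,[295,207],.015),onz(cd,[397,298],.015));print("small",onz(cs,[317,190],.01))
print("marker",onz(cs,[[334,198],[320,233]],.01),"red",onz(cs,[360,202],.01))
print("tote rim",onz(cs,[[185,322],[228,380],[312,322],[268,270]],.055))
print("tape,tin",onz(cd,[[430,395],[370,398]],.03), "grey", onz(cd,[343,268],0),onz(cs,[311,242],0))
E
```

```text
tube [[ 0.466 -0.051  0.015]] [[ 0.467 -0.054  0.015]]
small [[ 0.44 -0.13  0.01]]
marker [[ 0.39  -0.122  0.01 ]
 [ 0.377 -0.003  0.01 ]] red [[ 0.324 -0.136  0.01 ]]
tote rim [[0.525 0.357 0.055]
 [0.382 0.433 0.055]
 [0.285 0.252 0.055]
 [0.427 0.172 0.055]]
tape,tin [[ 0.422 -0.285  0.03 ]
 [ 0.321 -0.258  0.03 ]] grey [[0.393 0.08  0.   ]] [[0.389 0.024 0.   ]]
```

View pics/crop.png

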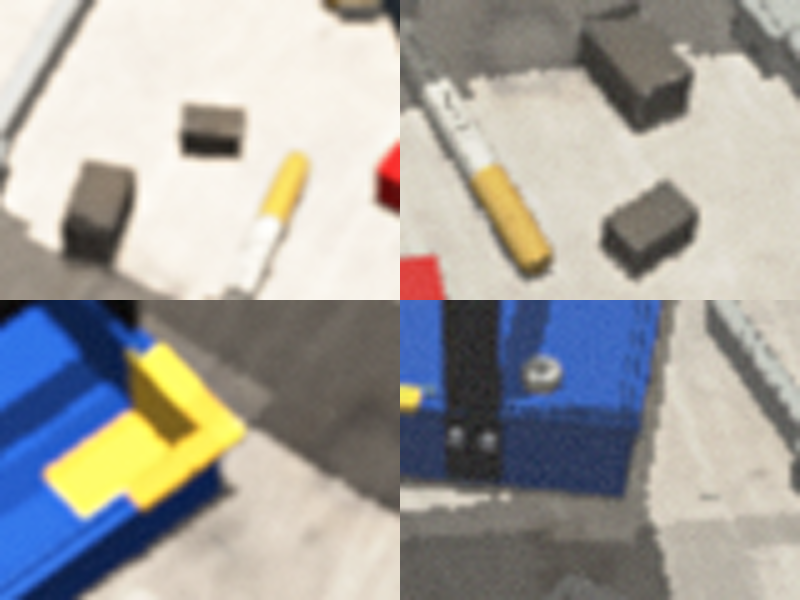

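View pics/w0.png

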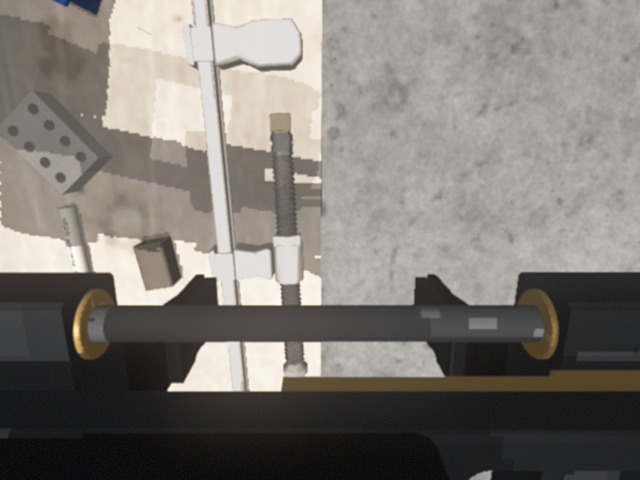

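```bash
python3 - <<'E'
from h import *
np.set_printoptions(precision=3,suppress=True)
cs,cd=cal("scene"),cal("side")
P=onz(cd,[[387,290],[398,288],[408.4,300],[397,304]],.029);print("side top",P,P.mean(0))
print([(np.linalg.norm(e),np.degrees(np.arctan2(e[1],e[0]))) for e in np.roll(P,-1,0)-P])
w=cv2.imread("pics/w0.png");s=cv2.imread("pics/scene0.png")
hsv=cv2.cvtColor(s,cv2.COLOR_BGR2HSV)
m=cv2.inRange(hsv,(105,120,40),(130,255,255))
m[:250]=0
for c in cv2.findContours(m,0,2)[0]:
    if cv2.contourArea(c)>300: print("blue",cv2.contourArea(c),cv2.boundingRect(c),cv2.approxPolyDP(c,4,True).reshape(-1,2).tolist())
E
```

```text
side top [[ 0.449 -0.037  0.029]
 [ 0.474 -0.039  0.029]
 [ 0.48  -0.076  0.029]
 [ 0.453 -0.079  0.029]] [ 0.464 -0.058  0.029]
[(np.float64(0.024674609014316614), np.float64(-4.867488421548735)), (np.float64(0.037843432921297764), np.float64(-79.93851053172807)), (np.float64(0.027151658450419114), np.float64(-174.8217139737842)), (np.float64(0.042011780259145905), np.float64(95.67754362441448))]
blue 4740.0 (201, 283, 108, 103) [[282, 283], [213, 329], [215, 340], [201, 338], [208, 362], [228, 385], [308, 327], [280, 334], [272, 325], [290, 310], [288, 300], [294, 298]]
blue 1004.5 (182, 270, 91, 77) [[272, 275], [262, 271], [183, 323], [194, 343], [192, 325]]
```

Call:
{"fn": "jog_arm", "kwargs": {"motion": [0, -1, 0, 0, 0, 0, -1, 0, -1, 0, 0, 0, 0, -1, -0.5, -1, 0, 0, 0, 0, -1, -1, -0.8, 0, 0, 0, 0, -1, -0.5, 0, 0, 0, 0, 0, -1, 0, 0, 0, 0, 0, 0, -1, 0, 0, 0, 0, 0, 0, -1]}}

```text
time: 1.02
position: [0.4731, -0.0794, 0.2334]
tool_rot: [0.707, 0.707, 0.0, -0.0]
ft_force: [0.1, 0.5, 0.9]
grip_width: 0.0873
grip_force: 0.0
```

```bash
python3 - <<'E'
from h import *
o=robot.get_obs();w=robot.camera("wrist");cv2.imwrite("pics/w1.png",w);print(o["position"])
c=cal("wrist",o);print(proj(c,[[.464,-.058,.029]]))
E
```

```text
[ 0.47307258 -0.07941916  0.23343495]
[[306.96558896 191.67124828]]
```

View pics/w1.png

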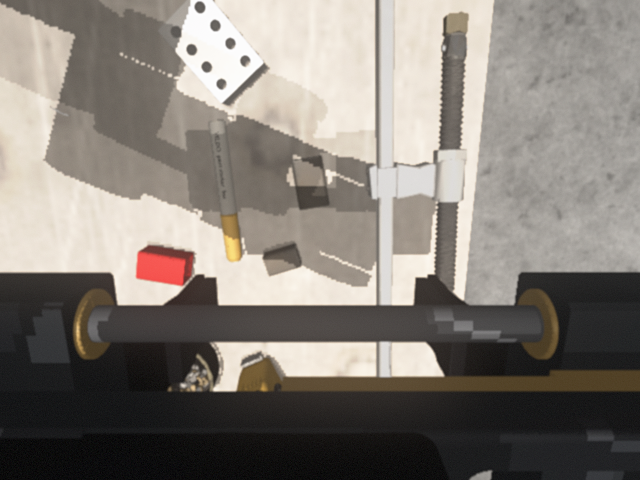

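The close wrist view shows the larger dark tube at about (310,182), half in shadow. Around it are the small one at (282,258), the marker at (225,190) and the clamp bar at x≈385.

```bash
python3 - <<'E'
from h import *
np.set_printoptions(precision=4,suppress=True)
o=robot.get_obs();c=cal("wrist",o);w=cv2.imread("pics/w1.png")
P=onz(c,[[291,158],[322,155],[328,205],[299,209]],.029);print(P,P.mean(0))
print([(np.linalg.norm(e),np.degrees(np.arctan2(e[1],e[0]))) for e in np.roll(P,-1,0)-P])
print("bar",onz(c,[378,182],[.0]),onz(c,[370,182],.03),"marker",onz(c,[228,180],.01))
cv2.imwrite("pics/c2.png",cv2.resize(w[130:290,240:400],(600,600),interpolation=cv2.INTER_CUBIC))
E
```

```text
[[ 0.45   -0.0279  0.029 ]
 [ 0.4775 -0.0252  0.029 ]
 [ 0.4832 -0.07    0.029 ]
 [ 0.4566 -0.0737  0.029 ]] [ 0.4668 -0.0492  0.029 ]
[(np.float64(0.02766893245739999), np.float64(5.410486188436972)), (np.float64(0.04512424622808923), np.float64(-82.763496513773)), (np.float64(0.02685072977584479), np.float64(-172.06591629212605)), (np.float64(0.046339820193949534), np.float64(98.23328941073974))]
bar [[ 0.5328 -0.0521  0.    ]] [[ 0.5208 -0.049   0.03  ]] marker [[ 0.3887 -0.0492  0.01  ]]
```

View pics/c2.png

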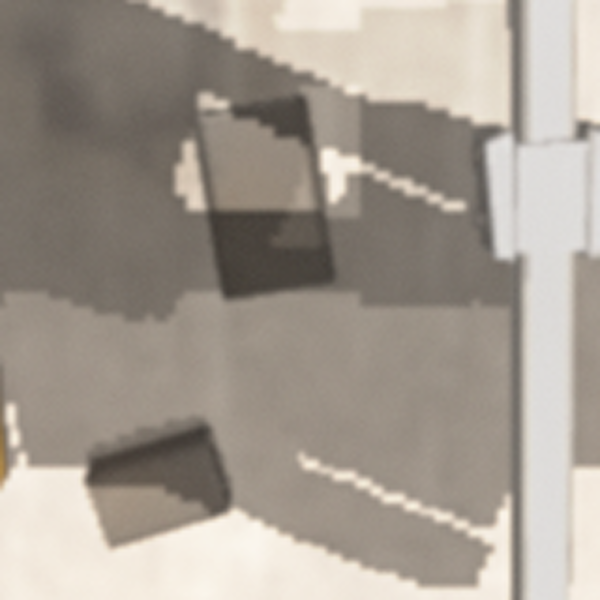

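Call:
{"fn": "jog_arm", "kwargs": {"motion": [0.73, -0.15, 0, 0, 0, 0, -0.15, 0, 0, 0, 0, 0, -0.95, -0.15, 0, 0, 0, 0, 0, -0.95, -0.15, 0, 0, 1, 0, 0, 0, -0.15, 0, 0, 1, 0, 0, 0, -0.15, 0, 0, 1, 0, 0, 0, -0.15, 0, 0, 0.8, 0, 0, 0, -0.15, 0, 0, 0, 0, 0, 0, -0.15, 0, 0, 0, 0, 0, 0, -0.15]}}

```text
time: 2.2
position: [0.4677, -0.0504, 0.0822]
tool_rot: [0.658, 0.753, 0.0, 0.0]
ft_force: [-0.9, -0.2, 0.0]
grip_width: 0.0502
grip_force: 0.0
```

```bash
python3 - <<'E'
from h import *
o=robot.get_obs();print(o["position"],o["tool_rot"],o["grip_width"])
w=robot.camera("wrist")
s=robot.camera("side")
cv2.imwrite("pics/w3.png",np.hstack([cv2.resize(w,(400,300)),cv2.resize(s[230:350,320:480],(400,300))]))
E
```

```text
[ 0.46770322 -0.05041008  0.0821999 ] [6.58352786e-01 7.52709312e-01 2.43808288e-04 4.90130480e-04] 0.05023495696593493
```

View pics/w3.png

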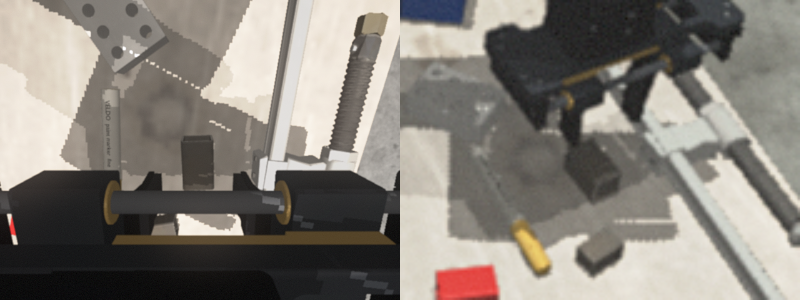

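Call:
{"fn": "jog_arm", "kwargs": {"motion": [0, 0, 0.6, 0, 0, 0, -0.15, 0, 0, 0.5, 0, 0, 0, -0.15, 0, 0, 0.5, 0, 0, 0, -0.15, 0, 0, 0, 0, 0, 0, -0.15]}}

```text
time: 2.8
position: [0.4671, -0.0508, 0.0177]
tool_rot: [0.659, 0.752, -0.0, -0.0]
ft_force: [-0.0, 0.7, 0.1]
grip_width: 0.0498
grip_force: 0.0
```

Call:
{"fn": "jog_arm", "kwargs": {"motion": [0, 0, 0, 0, 0, 0, 1, 0, 0, 0, 0, 0, 0, 1, 0, 0, 0, 0, 0, 0, 1, 0, 0, 0, 0, 0, 0, 1], "grip_force": 25}}

```text
time: 3.3
position: [0.4674, -0.0509, 0.0183]
tool_rot: [0.659, 0.752, 0.0, 0.001]
ft_force: [-0.2, -0.6, 6.3]
grip_width: 0.0281
grip_force: 25.0
```

Call:
{"fn": "jog_arm", "kwargs": {"motion": [0, 0, -0.5, 0, 0, 0, 1, 0, 0, -1, 0, 0, 0, 1, 0, 0, -1, 0, 0, 0, 1, 0, 0, -1, 0, 0, 0, 1, 0, 0, -1, 0, 0, 0, 1, 0, 0, -1, 0, 0, 0, 1, 0, 0, 0, 0, 0, 0, 1]}}

```text
time: 4.18
position: [0.4687, -0.0513, 0.2404]
tool_rot: [0.659, 0.752, 0.001, 0.003]
ft_force: [1.5, -0.6, -0.2]
grip_width: 0.0287
grip_force: 25.0
```

Call:
{"fn": "jog_arm", "kwargs": {"motion": [1, 0.3, -0.5, 0, 0, 0, 1, 1, 0.3, -0.5, 0, 0, 0, 1, 1, 0.3, -0.5, 0, 0, 0, 1, 1, 0.3, 0, 0, 0, 0, 1, 1, 0.3, 0, 0, 0, 0, 1, 1, 0.3, 0, 0, 0, 0, 1, 1, 0.2, 0, 0, 0, 0, 1, 0.3, 0, 0, 0, 0, -1, 1, 0, 0, 0, 0, 0, -1, 1, 0, 0, 0, 0, 0, -1, 1, 0, 0, 0, 0, 0, -1, 1, 0, 0, 0, 0, 0, -1, 1]}}

```text
time: 5.68
position: [0.5065, 0.2489, 0.2954]
tool_rot: [0.517, 0.856, -0.002, -0.001]
ft_force: [0.1, -0.2, -0.4]
grip_width: 0.0285
grip_force: 25.0
```

Call:
{"fn": "jog_arm", "kwargs": {"motion": [0, 0, 0, 0, 0, -1, 1, 0, 0, 0, 0, 0, -1, 1, 0, 0, 0, 0, 0, -1, 1, 0, 0, 0, 0, 0, -1, 1, 0, 0, 0, 0, 0, -1, 1, 0, 0, 0, 0, 0, -1, 1, 0, 0, 0, 0, 0, -1, 1, 0, 0, 0, 0, 0, -1, 1, 0, 0, 0, 0, 0, -0.6, 1, 0, 0, 0, 0, 0, 0, 1, 0, 0, 0, 0, 0, 0, 1]}}

```text
time: 7.05
position: [0.5071, 0.2491, 0.2965]
tool_rot: [0.242, 0.97, -0.001, -0.001]
ft_force: [-1.0, 0.2, 0.3]
grip_width: 0.0278
grip_force: 25.0
```

```bash
python3 - <<'E'
from h import *
o=robot.get_obs();print(o["position"],o["tool_rot"],o["grip_width"],o["q"])
w=robot.camera("wrist");cv2.imwrite("pics/w4.png",w);cv2.imwrite("pics/scene4.png",robot.camera("scene"))
E
```

```text
[0.50713485 0.24909401 0.29649734] [ 2.42227193e-01  9.70218993e-01 -5.15306240e-04 -9.09158496e-04] 0.027847660952989076 [ 2.58835726e-01  3.78653039e-01  1.50639709e+00 -2.66819316e-05
  1.25863245e+00 -8.22630605e-01]
```

View pics/w4.png

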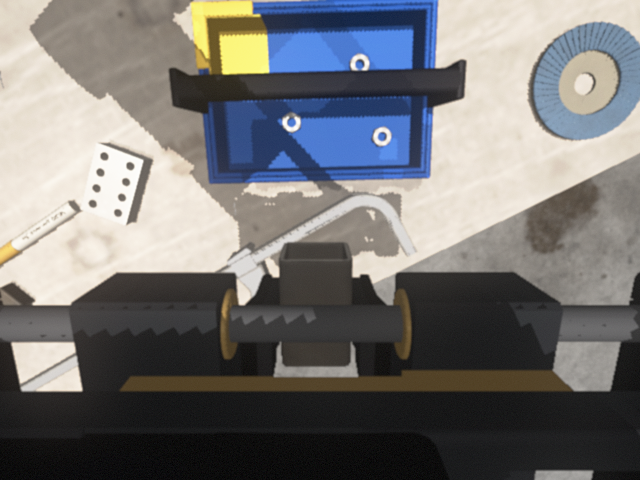

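The wrist view has the tote's rim corners at (193,2) (yellow), (210,183), (430,177) and (437,0). The nuts are at (291,122), (382,137) and (360,63), so the yellow quarter is free.

```bash
python3 - <<'E'
from h import *
np.set_printoptions(precision=4,suppress=True)
o=robot.get_obs();c=cal("wrist",o)
P=onz(c,[[193,2],[210,183],[430,177],[437,0]],.055);print(P,P.mean(0))
print([(np.linalg.norm(e),np.degrees(np.arctan2(e[1],e[0]))) for e in np.roll(P,-1,0)-P])
R=Ro.from_quat(o["tool_rot"]).as_matrix();print("tool y yaw",np.degrees(np.arctan2(R[1,1],R[0,1])))
# bar top z .135 : bar edges, ends
B=onz(c,[[188,72],[188,105],[448,66],[448,97]],.135);print("bar",B,B.mean(0))
# also blue/yellow mask min-area edges
w=cv2.imread("pics/w4.png");h=cv2.cvtColor(w,cv2.COLOR_BGR2HSV)
m=cv2.inRange(h,(100,150,40),(130,255,255));m[:,480:]=0;m[200:]=0
ys,xs=np.nonzero(m);pts=np.c_[xs,ys]
for x in (230,300,400): print(x,ys[xs==x].max())
for y in (130,160,180): print(y,xs[ys==y].min(),xs[ys==y].max())
N=onz(c,[[291,122],[382,137],[360,63]],.015);print(N)
E
```

```text
[[0.2891 0.2396 0.055 ]
 [0.4336 0.1676 0.055 ]
 [0.5314 0.3639 0.055 ]
 [0.3904 0.4332 0.055 ]] [0.4111 0.3011 0.055 ]
[(np.float64(0.1614467518147027), np.float64(-26.4880922117339)), (np.float64(0.2193397779272124), np.float64(63.49696584348471)), (np.float64(0.15710850615941727), np.float64(153.83064123486201)), (np.float64(0.21851005028720696), np.float64(-117.64134272914012))]
tool y yaw 61.98106946768971
bar [[0.3586 0.2196 0.135 ]
 [0.3782 0.207  0.135 ]
 [0.4457 0.3918 0.135 ]
 [0.4656 0.3832 0.135 ]] [0.412  0.3004 0.135 ]
230 148
300 179
400 177
130 206 430
160 235 428
180 245 288
[[0.4179 0.2659 0.015 ]
 [0.4771 0.3444 0.015 ]
 [0.4005 0.3562 0.015 ]]
```

Call:
{"fn": "jog_arm", "kwargs": {"motion": [0, 0, 0, 0, 0, -0.25, 1, 1, -0.3, 0, 0, 0, 0, 1, 1, -0.3, 0, 0, 0, 0, 1, 1, -0.3, 0, 0, 0, 0, 1, 0.7, -0.16, 0, 0, 0, 0, 1, 0, 0, 0, 0, -1, 0, 1, 0, 0, 0, 0, -1, 0, 1, 0, 0, 0, 0, -1, 0, 1, 0, 0, 0, 0, -1, 0, 1, 0.28, 0, 0.96, 0, 0, 0, 1, 0.28, 0, 0.96, 0, 0, 0, 1, 0, 0, 0, 0, 0, 0, 1]}}

```text
time: 8.65
position: [0.3544, 0.2777, 0.2155]
tool_rot: [0.231, 0.963, -0.035, 0.133]
ft_force: [-1.0, 0.0, 0.1]
grip_width: 0.0281
grip_force: 25.0
```

```bash
cat > st.py <<'E'
from h import *
np.set_printoptions(precision=4,suppress=True)
import sys
o=robot.get_obs();R=Ro.from_quat(o["tool_rot"]).as_matrix()
print(o["position"],o["q"],o["grip_width"],o["ft_force"]);print(R)
if len(sys.argv)>3:
    print("units",R.T@(np.array(sys.argv[1:4],float)-o["position"])/.04)
C=np.array([.411,.301]);a=np.radians(-27);A=np.array([[np.cos(a),-np.sin(a)],[np.sin(a),np.cos(a)]])
print("tote xy",A.T@(o["position"][:2]-C))
E
python3 st.py .3559 .2786 .034
```

```text
[0.3544 0.2777 0.2155] [ 0.5739  0.3074  1.9469 -0.3452  0.7818 -0.2934] 0.028139742911120338 [-0.9815  0.0054  0.071 ]
[[-0.8582  0.4537  0.24  ]
 [ 0.4351  0.8911 -0.1288]
 [-0.2723 -0.0061 -0.9622]]
units [1.2125 0.0661 4.3718]
tote xy [-0.0399 -0.0465]
```

Call:
{"fn": "jog_arm", "kwargs": {"motion": [0.28, 0.02, 1, 0, 0, 0, 1, 0.28, 0.02, 1, 0, 0, 0, 1, 0.28, 0.02, 1, 0, 0, 0, 1, 0, 0, 0, 0, 0, 0, 1]}}

```text
time: 9.15
position: [0.3581, 0.2802, 0.092]
tool_rot: [0.231, 0.963, -0.034, 0.134]
ft_force: [0.3, -0.4, -0.1]
grip_width: 0.0285
grip_force: 25.0
```

```bash
python3 st.py .3559 .2786 .034;python3 - <<'E'
from h import *
s=robot.camera("scene");d=robot.camera("side")
cv2.imwrite("pics/p5.png",np.hstack([cv2.resize(s[240:420,160:340],(400,400)),cv2.resize(d[100:260,240:400],(400,400))]))
E
```

```text
[0.3581 0.2802 0.092 ] [ 0.5748  0.5645  2.0493 -0.577   0.4544 -0.0133] 0.02849655254712048 [ 0.3495 -0.3626 -0.1169]
[[-0.8573  0.4537  0.2431]
 [ 0.4354  0.8911 -0.1278]
 [-0.2747 -0.0037 -0.9615]]
units [ 0.4273 -0.0556  1.3849]
tote xy [-0.0377 -0.0425]
```

View pics/p5.png

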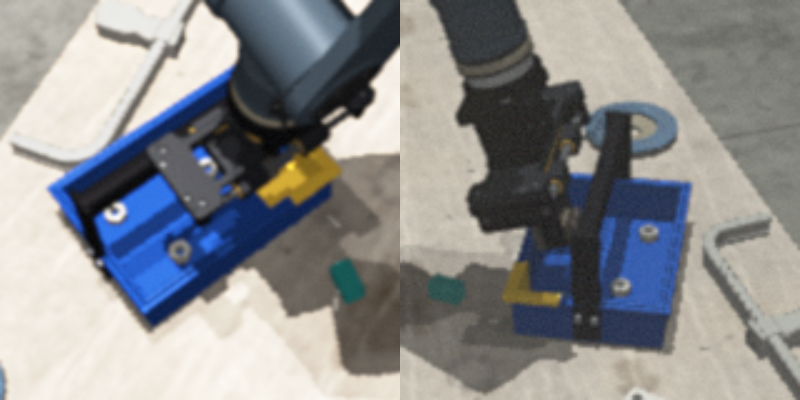

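Call:
{"fn": "jog_arm", "kwargs": {"motion": [0.09, -0.01, 0.3, 0, 0, 0, 1, 0.09, -0.01, 0.3, 0, 0, 0, 1, 0.09, -0.01, 0.3, 0, 0, 0, 1, 0.09, -0.01, 0.3, 0, 0, 0, 1, 0, 0, 0, 0, 0, 0, 1]}}

```text
time: 9.88
position: [0.3582, 0.2802, 0.0446]
tool_rot: [0.231, 0.963, -0.031, 0.137]
ft_force: [0.2, -0.8, -0.4]
grip_width: 0.0285
grip_force: 25.0
```

```bash
python3 st.py .3559 .2786 .038
```

```text
[0.3582 0.2802 0.0446] [ 0.5745  0.6754  2.0757 -0.7957  0.3415  0.2232] 0.028492156331173888 [ 0.2474 -0.8183 -0.3513]
[[-0.8556  0.4537  0.2491]
 [ 0.4365  0.8912 -0.1237]
 [-0.2782  0.0029 -0.9605]]
units [ 0.0783 -0.0623  0.1494]
tote xy [-0.0376 -0.0425]
```

Call:
{"fn": "jog_arm", "kwargs": {"motion": [0.05, -0.06, 0.18, 0, 0, 0, 1, 0, 0, 0, 0, 0, 0, 1, 0, 0, 0, 0, 0, 0, 0.1, 0, 0, 0, 0, 0, 0, 0.1, 0, 0, 0, 0, 0, 0, 0.1]}}

```text
time: 10.5
position: [0.3559, 0.2775, 0.0357]
tool_rot: [0.231, 0.963, -0.032, 0.136]
ft_force: [0.4, -0.0, 0.5]
grip_width: 0.0387
grip_force: 0.0
```

Call:
{"fn": "jog_arm", "kwargs": {"motion": [-0.09, 0, -0.3, 0, 0, 0, 0.1, -0.15, 0, -0.5, 0, 0, 0, 0.1, -0.28, 0, -0.96, 0, 0, 0, 0.1, -0.28, 0, -0.96, 0, 0, 0, 0.1, -0.28, 0, -0.96, 0, 0, 0, 0.1, -0.28, 0, -0.96, 0, 0, 0, -1, 0, 0, 0, 0, 1, 0, -1, 0, 0, 0, 0, 1, 0, -1, 0, 0, 0, 0, 1, 0, -1, 0, 0, 0, 0, 1, 0, -1, 0, 0, 0, 0, 0, 0, -1]}}

```text
time: 11.88
position: [0.3575, 0.2763, 0.2287]
tool_rot: [0.234, 0.972, 0.0, 0.0]
ft_force: [-0.6, 1.1, 0.3]
grip_width: 0.0853
grip_force: 0.0
```

```bash
python3 st.py .411 .301 .20
```

```text
[0.3575 0.2763 0.2287] [ 0.41    0.3028  1.8563 -0.0003  0.9821 -0.6874] 0.085270479199785 [-0.6427  1.1455  0.3014]
[[-0.8901  0.4557  0.0005]
 [ 0.4557  0.8901 -0.0001]
 [-0.0005  0.0001 -1.    ]]
units [-0.9091  1.1586  0.718 ]
tote xy [-0.0365 -0.0463]
```

Call:
{"fn": "jog_arm", "kwargs": {"motion": [-0.45, 0.58, 0, 0, 0, 0, -1, -0.45, 0.58, 0, 0, 0, 0, -1, 0, 0, 0, 0, 0, 1, -1, 0, 0, 0, 0, 0, 1, -1, 0, 0, 0, 0, 0, 1, -1, 0, 0, 0, 0, 0, 1, -1, 0, 0, 0, 0, 0, 1, -1, 0, 0, 0, 0, 0, 1, -1, 0, 0, 0, 0, 0, 1, -1, 0, 0, 0, 0, 0, 1, -1, 0, 0, 0, 0, 0, 1, -1, 0, 0, 0, 0, 0, 1, -1]}}

```text
time: 13.38
position: [0.4088, 0.3018, 0.2285]
tool_rot: [0.553, 0.833, -0.0, 0.0]
ft_force: [-0.4, 0.6, -0.1]
grip_width: 0.087
grip_force: 0.0
```

Call:
{"fn": "jog_arm", "kwargs": {"motion": [0, 0, 0, 0, 0, 1, -1, 0, 0, 0, 0, 0, 1, -1, 0, 0, 0, 0, 0, 1, -1, 0, 0, 0, 0, 0, 1, -1, 0, 0, 0, 0, 0, 1, -1, 0, 0, 0, 0, 0, 1, -1, 0, 0, 0, 0, 0, 1, -1, 0, 0, 0, 0, 0, 1, -1, 0, 0, 0, 0, 0, 1, -1, 0, 0, 0, 0, 0, 1, -1, 0, 0, 0, 0, 0, 1, -1, 0, 0, 0, 0, 0, 1, -1]}}

```text
time: 14.88
position: [0.4088, 0.3018, 0.2285]
tool_rot: [0.844, 0.537, -0.0, 0.0]
ft_force: [-0.3, 0.4, 0.0]
grip_width: 0.0867
grip_force: 0.0
```

Call:
{"fn": "jog_arm", "kwargs": {"motion": [0, 0, 0, 0, 0, 0.5, -1, 0, 0, 0, 0, 0, 0, -1, 0, 0, 0, 0, 0, 0, -1]}}

```text
time: 15.25
position: [0.4096, 0.3018, 0.2287]
tool_rot: [0.852, 0.523, -0.0, 0.0]
ft_force: [-0.5, -0.3, 0.7]
grip_width: 0.0868
grip_force: 0.0
```

```bash
python3 st.py .411 .301 .114; python3 - <<'E'
from h import *
np.set_printoptions(precision=4,suppress=True)
o=robot.get_obs();c=cal("wrist",o);w=robot.camera("wrist");cv2.imwrite("pics/w6.png",w)
s=robot.camera("scene");d=robot.camera("side");cv2.imwrite("pics/s6.png",s);cv2.imwrite("pics/d6.png",d)
C=np.array([.411,.301,0]);a=np.radians(-27);A=Ro.from_euler("z",a).as_matrix()
for p in ([-.038,-.044,.034],[.03,-.06,.005]):
    X=C+A@p
    for n,i,cc in(("scene",s,cal("scene")),("side",d,cal("side"))):
        u,v=proj(cc,X)[0].round().astype(int);print(n,u,v,i[v-3:v+4,u-3:u+4].mean((0,1)))
B=C+A@np.array([[-.009,.05,.135],[.009,.05,.135],[-.009,.1,.135],[.009,.1,.135]]).T.T.__matmul__(np.eye(3)).T if 0 else (C+np.array([[-.009,.06,.135],[.009,.06,.135],[-.009,.1,.135],[.009,.1,.135]])@A.T)
print(proj(c,B))
g=w.max(2)
for r in sorted(set(proj(c,B)[:,1].astype(int))|{60,100}):
    if 0<=r<480: print(r,[x for x in range(200,440) if abs(int(g[r,x])-int(g[r,x-1]))>35],g[r,280:356:6])
E
```

```text
[0.4096 0.3018 0.2287] [ 0.4152  0.3785  1.7256 -0.0002  1.0376  0.8858] 0.08678272647896046 [-0.5476 -0.2946  0.665 ]
[[ 0.4533  0.8914  0.    ]
 [ 0.8914 -0.4533 -0.0002]
 [-0.0002  0.0001 -1.    ]]
units [-0.0025  0.0394  2.8682]
tote xy [-0.0016  0.0001]
scene 276 325 [ 83.6735  95.7143 105.5918]
side 304 208 [79.5306 75.551  75.1837]
scene 264 307 [221.0816 108.6735  46.3265]
side 329 224 [115.4898  70.1837  49.3469]
[[304.7974 150.8545]
 [334.3365 150.8582]
 [304.3436  80.609 ]
 [335.1701  80.6154]]
60 [] [229 228 233 235 235 235 234 232 232 233 234 236 242]
80 [296, 297, 337, 338, 339] [242 232 232  48  61  87  81  80  67  48 240 237 233]
100 [221, 226, 227, 228, 406, 407, 411, 413, 420] [81 80 77 79 58 85 81 81 70 76 76 76 78]
150 [246, 247, 303, 304, 392, 393, 404, 405, 412, 417, 424, 431] [233 239 218 219  83  80  57  60  57 135 138 120 232]
```

Call:
{"fn": "jog_arm", "kwargs": {"motion": [0, 0.04, 1, 0, 0, 0, -1, 0, 0, 1, 0, 0, 0, -1, 0, 0, 0.5, 0, 0, 0, -1, 0, 0, 0.37, 0, 0, 0, -1, 0, 0, 0, 0, 0, 0, -1]}}

```text
time: 16.02
position: [0.4109, 0.3008, 0.1132]
tool_rot: [0.853, 0.522, -0.001, -0.0]
ft_force: [-0.3, -1.1, 0.1]
grip_width: 0.0868
grip_force: 0.0
```

Call:
{"fn": "jog_arm", "kwargs": {"motion": [0, 0, 0, 0, 0, 0, 1, 0, 0, 0, 0, 0, 0, 1, 0, 0, 0, 0, 0, 0, 1, 0, 0, 0, 0, 0, 0, 1, 0, 0, 0, 0, 0, 0, 1, 0, 0, 0, 0, 0, 0, 1], "grip_force": 60}}

```text
time: 16.77
position: [0.4113, 0.301, 0.114]
tool_rot: [0.853, 0.522, -0.0, -0.0]
ft_force: [-0.2, 0.7, 0.5]
grip_width: 0.0348
grip_force: 0.0
```

```bash
python3 st.py .411 .301 .114; python3 - <<'E'
from h import *
s=robot.camera("scene");d=robot.camera("side")
cv2.imwrite("pics/p7.png",np.hstack([cv2.resize(s[240:420,160:340],(400,400)),cv2.resize(d[100:260,240:400],(400,400))]))
E
```

```text
[0.4113 0.301  0.114 ] [0.4123 0.5607 1.8275 0.     0.7535 0.8836] 0.034753085555790104 [-0.1623  0.7435  0.4664]
[[ 0.454  0.891 -0.   ]
 [ 0.891 -0.454  0.   ]
 [ 0.    -0.    -1.   ]]
units [-0.0039 -0.0054 -0.0008]
tote xy [0.0002 0.0002]
```

Still closing; finish, then lift gently.

Call:
{"fn": "jog_arm", "kwargs": {"motion": [0, 0, 0, 0, 0, 0, 1, 0, 0, 0, 0, 0, 0, 1, 0, 0, 0, 0, 0, 0, 1, 0, 0, 0, 0, 0, 0, 1]}}

```text
time: 17.38
position: [0.4113, 0.3011, 0.1139]
tool_rot: [0.853, 0.523, -0.0, -0.0]
ft_force: [0.4, -0.2, -0.4]
grip_width: 0.0169
grip_force: 60.0
```

Call:
{"fn": "jog_arm", "kwargs": {"motion": [0, 0, -0.1, 0, 0, 0, 1, 0, 0, -0.3, 0, 0, 0, 1, 0, 0, -0.5, 0, 0, 0, 1, 0, 0, -0.5, 0, 0, 0, 1, 0, 0, -0.5, 0, 0, 0, 1, 0, 0, -0.5, 0, 0, 0, 1, 0, 0, -0.5, 0, 0, 0, 1, 0, 0, -0.5, 0, 0, 0, 1, 0, 0, -0.3, 0, 0, 0, 1, 0, 0, -0.1, 0, 0, 0, 1, 0, 0, 0, 0, 0, 0, 1]}}

```text
time: 18.75
position: [0.4109, 0.3009, 0.2658]
tool_rot: [0.853, 0.522, -0.0, -0.0]
ft_force: [0.0, -0.6, -4.2]
grip_width: 0.0177
grip_force: 60.0
```

```bash
python3 st.py .50 .301 .30
```

```text
[0.4109 0.3009 0.2658] [0.4123 0.3315 1.6789 0.     1.1318 0.8836] 0.0177351286429048 [ 0.0278 -0.5604 -4.2162]
[[ 0.454   0.891  -0.0005]
 [ 0.891  -0.454  -0.0002]
 [-0.0004 -0.0004 -1.    ]]
units [ 1.0123  1.9826 -0.857 ]
tote xy [-0.     -0.0001]
```

Call:
{"fn": "jog_arm", "kwargs": {"motion": [0.06, 0.13, -0.12, 0, 0, 0, 1, 0.13, 0.26, -0.23, 0, 0, 0, 1, 0.13, 0.26, -0.23, 0, 0, 0, 1, 0.13, 0.26, -0.23, 0, 0, 0, 1, 0.13, 0.26, -0.23, 0, 0, 0, 1, 0.13, 0.26, -0.23, 0, 0, 0, 1, 0.13, 0.26, -0.23, 0, 0, 0, 1, 0.06, 0.13, -0.12, 0, 0, 0, 1, 0, 0, 0, 0, 0, 0, 1]}}

```text
time: 19.88
position: [0.4929, 0.3001, 0.331]
tool_rot: [0.853, 0.522, 0.0, 0.0]
ft_force: [0.4, -0.1, -4.3]
grip_width: 0.0174
grip_force: 60.0
```

Call:
{"fn": "jog_arm", "kwargs": {"motion": [0, 0, 0, -0.3, 0.3, 0, 1, 0, 0, 0, -0.5, 0.5, 0, 1, 0, 0, 0, -0.5, 0.5, 0, 1, 0, 0, 0, -0.5, 0.5, 0, 1, 0, 0, 0, -0.3, 0.3, 0, 1, 0, 0, 0, -0.3, 0.3, 0, 1, 0, 0, 0, -0.3, 0.3, 0, 1, 0, 0, 0, -0.3, 0.3, 0, 1, 0, 0, 0, 0, 0, 0, 1]}}

```text
time: 21.0
position: [0.4903, 0.2997, 0.33]
tool_rot: [0.843, 0.517, 0.142, 0.034]
ft_force: [-0.9, 0.6, -4.0]
grip_width: 0.0177
grip_force: 60.0
```

```bash
python3 st.py
```

```text
[0.4903 0.2997 0.33  ] [ 0.3612  0.2479  1.6453 -0.0164  0.9557  0.8395] 0.017689833683903013 [-0.9228  0.5923 -3.9577]
[[ 0.4249  0.8626  0.2747]
 [ 0.8819 -0.4629  0.0895]
 [ 0.2043  0.2042 -0.9574]]
tote xy [0.0713 0.0348]
```

Call:
{"fn": "jog_arm", "kwargs": {"motion": [0, 0, 0, -0.3, 0.3, 0, 1, 0, 0, 0, -0.3, 0.3, 0, 1, 0, 0, 0, -0.3, 0.3, 0, 1, 0, 0, 0, -0.3, 0.3, 0, 1, 0, 0, 0, -0.3, 0.3, 0, 1, 0, 0, 0, -0.3, 0.3, 0, 1, 0, 0, 0, -0.3, 0.3, 0, 1, 0, 0, 0, -0.3, 0.3, 0, 1, 0, 0, 0, -0.3, 0.3, 0, 1, 0, 0, 0, 0, 0, 0, 1, 0, 0, 0, 0, 0, 0, 1, 0, 0, 0, 0, 0, 0, 1]}}

```text
time: 22.5
position: [0.4927, 0.3001, 0.3309]
tool_rot: [0.819, 0.502, 0.27, 0.065]
ft_force: [0.9, 0.2, -4.2]
grip_width: 0.0176
grip_force: 60.0
```

Call:
{"fn": "jog_arm", "kwargs": {"motion": [0, 0, 0, 0, 0, 0, 1, 0, 0, 0, 0, 0, 0, 1, 0, 0, 0, 0, 0, 0, 1, 0, 0, 0, 0, 0, 0, 1]}}

```text
time: 23.0
position: [0.4925, 0.3001, 0.3307]
tool_rot: [0.819, 0.502, 0.27, 0.065]
ft_force: [-0.1, -0.0, -4.0]
grip_width: 0.0172
grip_force: 60.0
```

```bash
python3 st.py; python3 - <<'E'
from h import *
np.set_printoptions(precision=4,suppress=True)
o=robot.get_obs()
R=Ro.from_quat(o["tool_rot"]).as_matrix();Rt=np.c_[R[:,1],R[:,0],-R[:,2]]
O=o["position"]-Rt@[0,0,.114]
print("tote",O,"yellow",O+Rt@[-.07,-.1,.005],"tilt",np.degrees(np.arccos(Rt[2,2])))
ims=[]
for n in("scene","side"):
    i=robot.camera(n);c=cal(n)
    u,v=proj(c,O+Rt@[-.02,-.03,.05])[0].astype(int);print(n,u,v,proj(c,[O+Rt@p for p in([-.07,-.1,.005],[0,0,.005],[-.07,0,.005],[0,-.1,.005])]).round())
    y,x=max(0,v-80),max(0,u-80)
    ims.append(cv2.resize(i[y:y+160,x:x+160],(400,400),interpolation=cv2.INTER_CUBIC));print(x,y)
cv2.imwrite("pics/p8.png",np.hstack(ims))
E
```

```text
[0.4925 0.3001 0.3307] [ 0.3686  0.1831  1.8358 -0.0546  0.5613  0.8778] 0.017235288890786085 [-0.088  -0.0115 -4.0358]
[[ 0.3503  0.7873  0.5074]
 [ 0.8573 -0.4877  0.1648]
 [ 0.3772  0.3772 -0.8458]]
tote xy [0.073  0.0362]
tote [0.5503 0.3189 0.2343] yellow [0.4576 0.2664 0.1744] tilt 32.24115995934551
scene 194 244 [[228. 266.]
 [167. 251.]
 [186. 283.]
 [210. 237.]]
114 164
side 357 115 [[344. 156.]
 [373. 116.]
 [346. 123.]
 [372. 150.]]
277 35
```

View pics/p8.png

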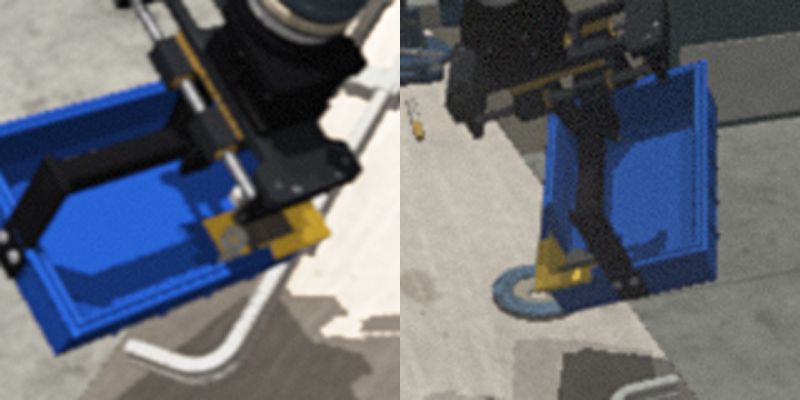

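```bash
cat > nuts.py <<'E'
from h import *
np.set_printoptions(precision=3,suppress=True)
o=robot.get_obs()
R=Ro.from_quat(o["tool_rot"]).as_matrix();Rt=np.c_[R[:,1],R[:,0],-R[:,2]]
O=o["position"]-Rt@[0,0,.114]
# rectified view of the tote's floor (plane z=12 mm in tote), 3 px per mm
g=np.array([[-.075,-.105,.012],[.075,-.105,.012],[.075,.105,.012],[-.075,.105,.012]])
d=np.float32([[0,0],[300,0],[300,420],[0,420]])
for n in("scene","side","wrist"):
    i=robot.camera(n);c=cal(n,o)
    H=cv2.getPerspectiveTransform(np.float32(proj(c,O+g@Rt.T)),d);w=cv2.warpPerspective(i,H,(300,420))
    cv2.imwrite(f"pics/r_{n}.png",w)
    h=cv2.cvtColor(w,cv2.COLOR_BGR2HSV)
    for nm,m in(("grey",cv2.inRange(h,(0,0,85),(179,75,255))),("dark",cv2.inRange(h,(0,0,0),(179,110,84))),("yellow",cv2.inRange(h,(15,120,60),(35,255,255)))):
        k,l,s,ce=cv2.connectedComponentsWithStats(m)
        for j in range(1,k):
            if s[j,4]>150: print(n,nm,"centre mm",(ce[j]/2-[75,105]).round(),"box",(s[j,:2]/2-[75,105]).round(),(s[j,2:4]/2).round(),s[j,4]/4)
E
python3 nuts.py
```

```text
scene grey centre mm [  0. -94.] box [ -23. -104.] [50. 42.] 688.75
scene grey centre mm [ 70. -97.] box [  64. -103.] [10. 11.] 102.25
scene grey centre mm [-46. -60.] box [-58. -74.] [24. 32.] 415.25
scene grey centre mm [  1. 100.] box [-4. 96.] [10.  8.] 59.0
scene grey centre mm [ 17. 100.] box [13. 96.] [9. 8.] 54.25
scene dark centre mm [-39. -88.] box [ -74. -105.] [76. 58.] 1426.25
scene dark centre mm [ 44. -19.] box [   4. -105.] [ 70. 194.] 5769.75
scene dark centre mm [-38. -45.] box [-54. -48.] [34.  8.] 71.0
scene dark centre mm [ 6. 99.] box [-10.  93.] [33. 12.] 202.25
scene yellow centre mm [-63. -96.] box [ -70. -105.] [16. 19.] 288.0
scene yellow centre mm [-29. -58.] box [-40. -75.] [19. 28.] 334.5
side dark centre mm [-43.  -5.] box [ -75. -105.] [ 88. 210.] 7838.5
side dark centre mm [-56. -98.] box [ -62. -105.] [13. 14.] 74.75
side yellow centre mm [-62. -74.] box [-75. -83.] [28. 18.] 437.0
wrist grey centre mm [ -3. -60.] box [-44. -74.] [86. 28.] 2082.0
wrist dark centre mm [ -1. -29.] box [ -75. -101.] [150. 206.] 12512.25
wrist yellow centre mm [  11. -102.] box [ -75. -105.] [150.   9.] 733.75
wrist yellow centre mm [-45. -62.] box [-50. -88.] [12. 54.] 260.75
wrist yellow centre mm [ 44. -66.] box [ 40. -87.] [ 9. 53.] 204.5
```

The last picture shows the tube in the yellow corner with one nut beside it, at (233,238) in that picture. The gripper hides the rest, so I'll work out a yaw that gives the scene camera a clear view.

```bash
python3 - <<'E'
from h import *
np.set_printoptions(precision=2,suppress=True)
o=robot.get_obs();R=Ro.from_quat(o["tool_rot"]).as_matrix();p=o["position"]
print(o["q"],R.T@[0,0,1])
for n in("scene","side"):
    c=cal(n);cam=-c["R"].T@c["t"]
    for y in range(-150,151,15):
        Q=Ro.from_euler("z",y,degrees=True).as_matrix()@R;Rt=np.c_[Q[:,1],Q[:,0],-Q[:,2]]
        d=Rt.T@(cam-(p+Rt@[0,-.085,-.104]));d/=d[2]
        # position of the ray in tote coords at z=55 and z=122, 173
        print(n,y,d,"z55",d[:2]*45+[0,-85],"z122",d[:2]*112+[0,-85],"z173",d[:2]*163+[0,-85])
E
```

```text
[ 0.37  0.18  1.84 -0.05  0.56  0.88] [ 0.38  0.38 -0.85]
scene -150 [ 0.93 -0.17  1.  ] z55 [ 42.04 -92.75] z122 [ 104.64 -104.3 ] z173 [ 152.29 -113.09]
scene -135 [ 0.69 -0.24  1.  ] z55 [ 30.93 -95.89] z122 [  76.99 -112.1 ] z173 [ 112.05 -124.44]
scene -120 [ 0.47 -0.26  1.  ] z55 [ 21.13 -96.66] z122 [  52.59 -114.02] z173 [  76.54 -127.24]
scene -105 [ 0.28 -0.24  1.  ] z55 [ 12.59 -95.62] z122 [  31.34 -111.42] z173 [  45.62 -123.46]
scene -90 [ 0.12 -0.18  1.  ] z55 [  5.23 -93.12] z122 [  13.02 -105.2 ] z173 [  18.95 -114.4 ]
scene -75 [-0.02 -0.1   1.  ] z55 [ -1.05 -89.38] z122 [ -2.61 -95.9 ] z173 [  -3.8  -100.87]
scene -60 [-0.14  0.01  1.  ] z55 [ -6.3  -84.52] z122 [-15.68 -83.8 ] z173 [-22.81 -83.26]
scene -45 [-0.23  0.14  1.  ] z55 [-10.52 -78.56] z122 [-26.19 -68.96] z173 [-38.11 -61.66]
scene -30 [-0.3  0.3  1. ] z55 [-13.64 -71.45] z122 [-33.96 -51.28] z173 [-49.42 -35.92]
scene -15 [-0.34  0.49  1.  ] z55 [-15.5  -63.11] z122 [-38.58 -30.52] z173 [-56.14  -5.72]
scene 0 [-0.35  0.7   1.  ] z55 [-15.8  -53.43] z122 [-39.32  -6.42] z173 [-57.23  29.36]
scene 15 
[... 2214 characters left out ...]
2 [ -40.46 -129.67] z173 [ -58.89 -150.01]
side 60 [-0.54 -0.21  1.  ] z55 [-24.3  -94.51] z122 [ -60.47 -108.67] z173 [ -88.   -119.45]
side 75 [-0.7   0.01  1.  ] z55 [-31.37 -84.52] z122 [-78.08 -83.82] z173 [-113.63  -83.28]
side 90 [-0.84  0.28  1.  ] z55 [-37.64 -72.37] z122 [-93.68 -53.58] z173 [-136.34  -39.27]
side 105 [-0.96  0.62  1.  ] z55 [-43.1  -57.02] z122 [-107.27  -15.37] z173 [-156.11   16.34]
side 120 [-1.06  1.07  1.  ] z55 [-47.51 -36.65] z122 [-118.25   35.33] z173 [-172.1    90.12]
side 135 [-1.11  1.72  1.  ] z55 [-50.16  -7.8 ] z122 [-124.85  107.13] z173 [-181.7   194.62]
side 150 [-1.09  2.71  1.  ] z55 [-49.14  36.95] z122 [-122.29  218.51] z173 [-177.98  356.71]
```

Call:
{"fn": "jog_arm", "kwargs": {"motion": [0, 0, 0, -0.19, -0.19, 0.42, 1, 0, 0, 0, -0.38, -0.38, 0.85, 1, 0, 0, 0, -0.38, -0.38, 0.85, 1, 0, 0, 0, -0.38, -0.38, 0.85, 1, 0, 0, 0, -0.38, -0.38, 0.85, 1, 0, 0, 0, -0.38, -0.38, 0.85, 1, 0, 0, 0, -0.38, -0.38, 0.85, 1, 0, 0, 0, -0.38, -0.38, 0.85, 1, 0, 0, 0, -0.38, -0.38, 0.85, 1, 0, 0, 0, -0.38, -0.38, 0.85, 1, 0, 0, 0, -0.38, -0.38, 0.85, 1, 0, 0, 0, -0.38, -0.38, 0.85, 1]}}

```text
time: 24.75
position: [0.4927, 0.3011, 0.3307]
tool_rot: [0.951, 0.139, 0.223, 0.165]
ft_force: [0.6, -0.3, -4.1]
grip_width: 0.018
grip_force: 60.0
```

Call:
{"fn": "jog_arm", "kwargs": {"motion": [0, 0, 0, -0.38, -0.38, 0.85, 1, 0, 0, 0, -0.19, -0.19, 0.42, 1, 0, 0, 0, 0, 0, 0, 1, 0, 0, 0, 0, 0, 0, 1]}}

```text
time: 25.25
position: [0.4924, 0.3001, 0.3307]
tool_rot: [0.956, 0.09, 0.214, 0.177]
ft_force: [0.4, -0.6, -4.5]
grip_width: 0.0175
grip_force: 60.0
```

```bash
python3 st.py; python3 nuts.py
```

```text
[0.4924 0.3001 0.3307] [ 0.6097  0.3405  1.6024 -0.6066  1.0658  2.2572] 0.017494041601829456 [ 0.3862 -0.603  -4.5046]
[[ 0.8924  0.0968  0.4408]
 [ 0.2485 -0.9208 -0.3007]
 [ 0.3768  0.3778 -0.8457]]
tote xy [0.0729 0.0361]
scene grey centre mm [-13. -90.] box [ -22. -103.] [20. 24.] 288.75
scene grey centre mm [-49. -96.] box [-52. -99.] [8. 8.] 46.5
scene grey centre mm [-44. -58.] box [-75. -76.] [57. 36.] 397.5
scene grey centre mm [ 54. -21.] box [ 26. -58.] [50. 65.] 1407.5
scene grey centre mm [-62. -20.] box [-65. -24.] [ 6. 10.] 44.25
scene grey centre mm [66.  8.] box [ 50. -16.] [24. 48.] 612.75
scene grey centre mm [-62.  23.] box [-65.  19.] [6. 8.] 39.0
scene grey centre mm [-53.  35.] box [-56.  31.] [6. 8.] 41.5
scene grey centre mm [-21.  36.] box [-36.  32.] [32. 13.] 189.0
scene dark centre mm [ 6. -2.] box [ -68. -105.] [143. 210.] 13501.25
scene dark centre mm [-41. -85.] box [ -60. -100.] [40. 29.] 978.75
scene yellow centre mm [-59. -86.] box [ -75. -105.] [60. 47.] 1040.5
scene yellow centre mm [-28. -61.] box [-41. -74.] [20. 24.] 322.5
scene yellow centre mm [-43. -62.] box [-47. -66.] [8. 9.] 57.25
side grey centre mm [-53. -55.] box [-68. -64.] [20. 20.] 129.5
side dark centre mm [-23. -94.] box [ -75. -105.] [139.  27.] 2446.25
side dark centre mm [-65. -51.] box [-75. -64.] [22. 24.] 445.0
wrist grey centre mm [ -2. -60.] box [-43. -74.] [84. 29.] 2099.0
wrist dark centre mm [ -1. -30.] box [ -75. -101.] [150. 206.] 12394.25
wrist yellow centre mm [  11. -102.] box [ -75. -105.] [150.   9.] 728.0
wrist yellow centre mm [-44. -77.] box [-48. -88.] [10. 24.] 138.0
wrist yellow centre mm [ 46. -70.] box [ 40. -87.] [ 9. 41.] 174.25
wrist yellow centre mm [-43. -44.] box [-47. -60.] [10. 27.] 115.25
```

```bash
python3 - <<'E'
import cv2,numpy as np
for n in("scene",):
    w=cv2.imread(f"pics/r_{n}.png");h=cv2.cvtColor(w,cv2.COLOR_BGR2HSV)
    L=np.full(h.shape[:2],'?')
    H,S,V=[h[...,k].astype(int) for k in range(3)]
    L[(H>95)&(H<135)&(S>100)]='b';L[(H>12)&(H<40)&(S>110)]='y';g=(S<=80);L[g&(V>85)]='g';L[g&(V>170)]='W';L[V<85]='.'
    L[(H>95)&(H<135)&(S>100)]='b'
    for r in range(0,300,6): print(f"{r/2-105:5.0f}",''.join(L[r,0:260:4]))
E
```

```text
-105 yyyyyyyyyyyyyyyyyyyyyyyyyyyyy?..bbbbbbbbbbbbbb.........bbbbbbbbbb
 -102 yyyyyyyyyyyyyyyyyyyyyyyyyyyyyyyggbbbbbbbbbbbbb..........bbbbbbbbb
  -99 yyyyyyy.....gg?yyy.........y??gggggbbbbbbbbbbb.........bbbbbbbbbb
  -96 yyyyyyy.....ggg.............ggggggggbbbbbbbbbb.........bbbbbbbbbb
  -93 yyyyyyy.....ggg.............ggbb?ggggbbbbbbbbb.........bbbbbbbbbb
  -90 yyyyyyy....................gg?bbbggggbbbbbbbbb.........bbbbbbbbbb
  -87 yyyyyyy....................ggWggggggbbbbbbbbbb.........bbbbbbbbbb
  -84 yyyyyyy....................gWWWWWggbbbbbbbbbbb.........bbbbbbbbbb
  -81 yyyyyyy....................ggWWWggbbbbbbbbbbbb.........bbbbbbbbbb
  -78 yyyyyyy....................bbbbbbbbbbbbbbbbbbb.........bbbbbbbbbb
  -75 yyyyyyy...................ggbbbbbbbbbbbbbbbbbb.........bbbbbbbbbb
  -72 yyyyyyyyyyyyy........yyyyyy?Wbbbbbbbbbbbbbbbbb.........bbbbbbbbbb
  -69 yyyyyyyyyyyyygggggggyyyyyyy?Wbbbbbbbbbbbbbbbbb.........bbbbbbbbbb
  -66 yyyyyyyyyyyygg?yy?gggyyyyyy?Wbbbbbbbbbbbbbbbbb.........bbbbbbbbb.
  -63 yyyyyyyyyyy?ggyyyy?gg?yyyyy?Wbbbbbbbbbbbbbbbbb........bbbbbbbb...
  -60 yyyyyyyy?y?gggy
[... 1798 characters left out ...]
....................................................
   18 bbbb.............................................................
   21 bbbb.ggg.........................b...............................
   24 ?bbb..ggg........................................................
   27 ?bbb.............................................................
   30 ?bbb.............................................................
   33 bbbb......ggg.........ggggggggggg?...............................
   36 ?bbb......ggg.......?gggggggggWggg?..............................
   39 bbbb................ggggWWgWWgggg?yg.............................
   42 ?bbbb...............bbbbbbbbbbbbbgy..............................
```

Call:
{"fn": "jog_arm", "kwargs": {"motion": [0, 0, 0, 0.19, 0.19, -0.42, 1, 0, 0, 0, 0.38, 0.38, -0.85, 1, 0, 0, 0, 0.38, 0.38, -0.85, 1, 0, 0, 0, 0.38, 0.38, -0.85, 1, 0, 0, 0, 0.38, 0.38, -0.85, 1, 0, 0, 0, 0.38, 0.38, -0.85, 1, 0, 0, 0, 0.38, 0.38, -0.85, 1, 0, 0, 0, 0.38, 0.38, -0.85, 1, 0, 0, 0, 0.38, 0.38, -0.85, 1, 0, 0, 0, 0.19, 0.19, -0.42, 1, 0, 0, 0, 0, 0, 0, 1, 0, 0, 0, 0, 0, 0, 1]}}

```text
time: 26.9
position: [0.4923, 0.2998, 0.3307]
tool_rot: [0.881, 0.382, 0.258, 0.102]
ft_force: [1.2, -0.4, -4.4]
grip_width: 0.0174
grip_force: 60.0
```

```bash
python3 nuts.py | grep scene; python3 - <<'E'
import cv2,numpy as np
w=cv2.imread("pics/r_scene.png");h=cv2.cvtColor(w,cv2.COLOR_BGR2HSV)
L=np.full(h.shape[:2],'?')
H,S,V=[h[...,k].astype(int) for k in range(3)]
L[(H>12)&(H<40)&(S>110)]='y';g=(S<=80);L[g&(V>85)]='g';L[g&(V>170)]='W';L[V<85]='.'
L[(H>95)&(H<135)&(S>100)]='b'
for r in range(0,420,6): print(f"{r/2-105:5.0f}",''.join(L[r,0:300:4]))
E
```

```text
scene grey centre mm [-48. -59.] box [-58. -73.] [21. 29.] 323.75
scene grey centre mm [  5. -47.] box [-18. -53.] [41. 12.] 342.75
scene grey centre mm [ 68. -47.] box [ 60. -52.] [14. 10.] 127.25
scene dark centre mm [-69. -83.] box [ -75. -104.] [18. 44.] 143.75
scene dark centre mm [ 22. -40.] box [ -58. -105.] [133. 210.] 10557.75
scene yellow centre mm [-62. -89.] box [ -71. -105.] [20. 42.] 516.5
scene yellow centre mm [ 24. -46.] box [ 20. -57.] [ 8. 20.] 76.75
 -105 gg?yyyyyyy.................................................................
 -102 g..yyyyyyy.................................................................
  -99 ..?yyyyyyy.................................................................
  -96 b.?yyyyyyy.................................................................
  -93 b..yyyyyyyy................................................................
  -90 .b.yyyyyyy.................................................................
  -87 g.yyyyyyyy.................................................................
  -84 g.yyyyyyyy....................................
[... 4413 characters left out ...]
bbbbbbbbbbbbbbbbbbb...............bbbbbbbbbb
   81 bbbbbbbbbbbbbbbbbbbbbbbbbbbbbbbbbbbbbbbbbbbbbbbb...............bbbbbbbbbbbb
   84 gbbbbbbbbbbbbbbbbbbbbbbbbbbbbbbbbbbbbbbbbbbbbbb.............bbbbbbbbbbbbbbb
   87 .bbbbbbbbbbbbbbbbbbbbbbbbbbbbbbbbbbbbbbbbbbb..............bbbbbbbbbbbbbbbbb
   90 bbbbbbbbbbbbbbbbbbbbbbbbbbbbbbbbbbbbbbbbbb..............bbbbbbbbbbbbbbbbbbb
   93 .bbbbbbbbbbbbbbbbbbbbbbbbbbbbbbbbbbbbbbb..............bbbbbbbbbbbbbbbbbbbbb
   96 .bbbbbbbbbbbbbbbbbbbbbbbbbbbbbbbbbbbbbbb...........bbbbbbbbbbbbbbbbbbbbbbbb
   99 bbbbbbbbbbbbbbbbbbbbbbbbbbbbbbbbbbbbbbbb..........bbbbbbbbbbbbbbbbbbbbbbbbb
  102 bbbbbbbbbbbbbbbbbbbbbbbbbbbbbbbbbbbb.ggg......gg.bbbbbbbbbbbbbbbbbbbbbbbbbb
```

```bash
python3 -c "
from rig import robot
o=robot.get_obs();print(o['time'],abs(o['joint_velocities']).max(),o['grip_force'])
print(robot.hand_in())"
```

```text
27.05 0.003110089884597721 59.98795095831156
the job is handed in; nothing more can be done
None
```

I handed the job in at 27 s with the tote held still in the air, tipped about 32° towards its yellow corner; the tube and two nuts were measured in that corner, but the third nut I only inferred to be there because the visible floor was clear.

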